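# Lubricate the length-stop rail and bring the stop to its detent

## Task

Give the rail a puff of lubricant: press the blue nozzle cap of the fixed spray can right down and let it spring back up, leaving the red-capped can and everything else on the bench alone. Then take the black knob of the yellow stop carriage and slide it along its rail until it clicks into the ball detent at the blue clamp. Finish while still holding the knob between the fingers, with the carriage standing still in the notch, ready to be locked.

Things in the scene. Friction and masses are not known exactly. Their poses are not given: they have to be found in the camera images.
- rail: Fixed bench rail: aluminium base plate 100 x 440 x 8 mm with a steel bar on it, 26 mm wide, top 26 mm above the bench. Origin on the bench under the middle of the bar; its y axis runs along the rail, z up. The base plate reaches from x = -35 to +65 mm. End blocks 42 mm high at y = +-214 mm. The cans and the blue clamp stand on its +x side.
- carriage: Yellow stop carriage, 46 (across) x 64 (along) mm, 26 to 46 mm above the bench, with a black square knob 24 x 24 mm in its middle, up to 88 mm. Origin at bench level under the knob's axis, axes as the rail's. Slides only along the rail's y (-150 to +140 mm from the rail's origin), about 0.3 kg, drags with 1.5 N. Starts on the -y side of the blue clamp: slide it towards the rail's +y.
- notch (a point): Middle of the notch in the dark steel strip on the carriage's +x side, 23 mm from its centre line, at its origin's y, 36 mm up. A ramp leads to it from the +y side, beginning 31 mm from it; a shoulder like a round lug lies on either side of it.
- knob (a point): Point on the axis of the black knob, 72 mm above the bench (16 mm below the knob's top): where to grip. Axes as the rail's; the faces of the knob are square to them.
- detent: Blue clamp with a white line, fixed on the rail's +x side; its block, 34 mm long and 50 mm high with a steel screw head up to 60 mm, reaches from 36 to 64 mm beside the rail's centre line. Origin at bench level on the rail's centre line, level with the sprung ball along the rail; axes as the rail's. The carriage is in the notch when the two origins coincide.
- ball (a point): Rest position of the clamp's sprung brass ball (12 mm across), 36 mm up, facing the carriage. Felt on sliding towards +y: the ramp resists, up to about 5 N in all near its end 7 to 12 mm before the notch; then the ball drops in and draws the carriage to the notch's middle; from 1 mm past the middle the shoulder resists with 8 N, growing to about 13 N, where the ball jumps out.
- lube: Fixed white spray can with a blue band and blue nozzle cap (the one to press), can 52 mm across in a dark stand 80 x 70 mm. Origin on the bench under the can's axis. Stands upright, its nozzle pointing to the rail (its -x).
- lube_nozzle (a point): Centre of the top of the blue nozzle cap, a disc 28 mm across, 140 mm above the bench when up; it moves with the cap.
- lube_cap (a joint): Downward travel of the blue cap in m: 0 up, 0.006 right down. Spring: it starts to move at about 3 N and is right down at about 7 N.
- lacquer: The same kind of fixed can with a red band and red nozzle cap: leave alone. The two cans may stand either way round.
- lacquer_nozzle (a point): Centre of the top of the red nozzle cap, 28 mm across, 140 mm above the bench.
- lacquer_cap (a joint): Downward travel of the red cap in m: 0 up, 0.006 right down.
- tub: Bystander: white open plastic tub, 100 mm across, 65 mm high; origin under its centre.
- carton: Bystander: small cardboard carton 60 x 80 x 50 mm; origin under its centre.
- jar: Bystander: amber jar, 66 mm across, 90 mm high; origin under its centre.
- tape: Bystander: grey roll, 90 mm across, 24 mm high, lying flat; origin under its centre.
- driver: Bystander: screwdriver lying on the bench; origin under it.
- tray: Bystander: green two-part tray 120 x 160 x 35 mm; origin under its centre.
Not all that is in view belongs to the job. What is shaped like the lube but green or purple is not meant.

How it is judged:
By the outcome, as a careful person would: the job done as asked, in the order asked, and still so for the second after the job is handed in, while the arm keeps its last pose, push and grip.
It also fails if it takes over 43 s, if anything falls off the work surface, if the arm or the gripper's body presses on something with over 40 N, if the wrist force passes 120 N, or if a joint passes its speed limit or range.

## Robot

A 6-joint arm with a two-finger parallel gripper is mounted at the origin on the work surface. World frame = base frame: x ahead of the robot, y to its left, z up, the work surface at z = 0. Lengths are in m, angles in rad, forces in N, time in s.
With the tool pointing down it reaches from about 0.2 to 0.875 m from the base axis. Payload 3.4 kg.
Tool frame: the origin (TCP) lies between the finger pads; the fingertips stand 25 mm ahead of it and the grasp point (between the pads) lies 6 mm ahead of it (r.nose_length is the z of the fingertips in the tool frame, in m); z points along the fingers, x is the direction in which the jaws open and shut, and the axes are right-handed (so a half turn about z gives the same grasp; the last joint's range is limited). The gripper opens to 94 mm and grips with 3 to 60 N. Pads are 16 mm wide; open, the fingers measure 119 mm over their backs; the gripper's body (75 mm by 177 mm) begins 78 mm behind the grasp point.
Start: joints at [1.08, 0.276, 1.505, -0, 1.361, -0.121], TCP at [0.208, 0.536, 0.23] pointing down, gripper open.
Joint ranges: [-2.89, 2.89], [-0.75, 2.08], [0.22, 2.7], [-1.18, 4.32], [0.11, 2.71], [-2.7, 2.7]. Speed limits (rad/s): [2.57, 2.57, 3.14, 3.14, 3.14, 3.14].

## Interface

Orientations are given as a unit quaternion [w, x, y, z].
In Python, from plant import r, gripper_to, inverse_kinematics, vision, models, telemetry gives the robot as it stands. Calls block until the motion is done:
- r.move_to(position, orientation): joint-space move of the TCP to a pose.
- r.move_l(position, rot=None, vel=0.15, guard=None): straight line of the TCP; rot=None keeps the orientation; vel is the mean speed in m/s. With guard (N) it stops when the force on the tool has changed by that much, and returns True; else False.
- r.movej(angles): joint-space move.
- gripper_to(opening, f_grip=None): finger opening in m; f_grip is the grip in N (None keeps the last); returns when the fingers have stopped.
- r.hold(seconds).
- inverse_kinematics(position, orientation): joint angles nearest the present ones, or None.
- vision.snapshot(name): name is "scene" or "top" or "wrist"; returns the picture (480x640x3 uint8, red, green, blue); there is no depth.
- vision.get_calibration(name): a dict with "fx", "fy", "cx", "cy" (pixels), "position" and "orientation" of the camera in the world. Camera axes: x right, y down, z forward; pixel columns grow to the right and rows downward; lengths in m; the calibration is good to about 2 mm. A picture is of the moment at which its call begins: read the wrist's pose just before it. get_calibration takes no time and is no camera call; for the wrist camera it gives the pose at the moment of the call.
A pose or a line that the arm cannot do raises r.PlanningError and nothing moves.
- r.sign_off(): hands the job in, once; it reports no verdict.
Trained networks look in the newest picture that a camera, given by its name, has taken for a name from the list of things; names that differ only in an ending like _2 or _b are one class to them, and where a whole thing is asked for, a point or a joint stands for the part that bears it (a point fixed in the world has none). Each returns a list of dicts, best first, with "score" (0 to 1); they miss things now and then, are a little off and sometimes report something else, mostly with a low value. They report only what shows in the picture. A call takes as long as a camera call. They do not tell look-alikes from the thing itself.
- models.boxes_of(thing, camera): "at" ([x, y, z] in m, in world coordinates, good to about 4 mm: the middle of the surface that is visible of it).
- models.regions_of(thing, camera): "pixels" (480x640 bool, what is visible of it).
- models.mark_of(thing, camera): "at" ([x, y, z] in m, in world coordinates, good to about 4 mm: a listed point, or the origin of a listed thing).
Readings, each from a call of its own:
- telemetry.current_t(): time.
- telemetry.current_joints(): joint angles.
- telemetry.current_dq(): joint speeds.
- telemetry.current_joint_efforts(): joint torques, N m.
- telemetry.current_ee_pos(): TCP position.
- telemetry.current_tool_rot(): TCP orientation.
- telemetry.current_wrist_force(): force on the tool from outside, world axes, zero at the start.
- telemetry.current_torque(): the same for the moment, N m.
- telemetry.current_opening(): finger opening in m.
Only numpy, scipy, OpenCV 4.12 (cv2) and the standard library are available. Lean on these libraries where they do the work, as an engineer would, in place of code of your own. Each camera call takes 0.05 s, during which the arm holds its last target.

## Working session

There is one attempt and no reset: what is moved stays moved. The work goes in short steps, each a Python script; the robot and the scene stay as the last script left them, time stands still between calls to the robot, and variables do not carry over. Pictures are saved under pics/ and viewed, and the job is handed in when it is done.

```bash
mkdir -p pics; ls
python3 - <<'E'
from plant import r, gripper_to, inverse_kinematics, vision, models, telemetry
import cv2
for n in ("scene","top"):
    im=vision.snapshot(n); cv2.imwrite(f"pics/{n}0.png",im[:,:,::-1])
    c=vision.get_calibration(n); print(n,c)
    for t in ("rail","carriage","knob","detent","lube","lube_nozzle","lacquer_nozzle","ball","notch"):
        print(t,[( [round(float(v),3) for v in d["at"]],round(d["score"],2)) for d in models.mark_of(t,n)])
print(telemetry.current_t(), telemetry.current_ee_pos(), telemetry.current_tool_rot(),telemetry.current_opening(), r.nose_length)
E
```

```text
pics
scene {'fx': 605.9577038138151, 'fy': 605.9577038138151, 'cx': 317.59820100894365, 'cy': 246.82206090682394, 'position': array([1.14258899, 0.53185932, 1.33167977]), 'orientation': array([-0.12142319,  0.42248308,  0.8586907 , -0.26346675])}
rail [([0.486, 0.033, 0.002], 0.69)]
carriage [([0.492, -0.088, 0.002], 0.94), ([0.613, 0.145, -0.001], 0.47)]
knob [([0.492, -0.09, 0.075], 0.62)]
detent [([0.489, 0.05, -0.001], 0.84)]
lube [([0.66, -0.191, 0.004], 0.77), ([0.731, -0.022, 0.004], 0.71), ([0.612, -0.057, 0.003], 0.58)]
lube_nozzle [([0.608, -0.056, 0.14], 0.68), ([0.736, -0.018, 0.138], 0.49), ([0.655, -0.192, 0.142], 0.41), ([0.335, 0.487, -0.001], 0.27)]
lacquer_nozzle [([0.61, 0.146, 0.141], 0.49), ([0.322, -0.21, -0.001], 0.22)]
ball [([0.513, 0.057, 0.034], 0.71), ([0.336, 0.487, -0.001], 0.59), ([0.609, -0.059, 0.002], 0.48)]
notch [([0.512, -0.089, 0.036], 0.97)]
top {'fx': 454.24167317259605, 'fy': 454.24167317259605, 'cx': 322.1392832595566, 'cy': 246.02328482615147, 'position': array([0.42702702, 0.01196775, 1.28726369]), 'orientation': array([ 0.02384625, -0.7026456 ,  0.71087136, -0.01955596])}
rail [([0.488, 0.033, -0.001], 0.63), ([0.682, -0.404, -0.005], 0.41)]
carriage [([0.49, -0.091, -0.001], 0.56), ([0.487, 0.052, 0.001], 0.16)]
knob [([0.489, -0.09, 0.072], 0.85), ([0.321, -0.211, 0.004], 0.34)]
detent [([0.488, 0.051, 0.002], 0.46)]
lube [([0.735, -0.015, -0.001], 0.87), ([0.654, -0.195, -0.001], 0.76), ([0.61, -0.053, 0.004], 0.56)]
lube_nozzle [([0.736, -0.016, 0.139], 0.69), ([0.661, -0.188, 0.14], 0.68), ([0.607, -0.055, 0.138], 0.58)]
lacquer_nozzle [([0.611, 0.142, 0.141], 0.59), ([0.319, -0.212, 0.007], 0.55)]
ball [([0.514, 0.059, 0.041], 0.49)]
notch [([0.51, -0.09, 0.036], 0.87)]
1.0 [0.20783336 0.5361464  0.2305014 ] [-1.74090405e-05  8.25054781e-01  5.65052746e-01  4.80627270e-05] 0.09435162660133478 0.025
```

View pics/scene0.png

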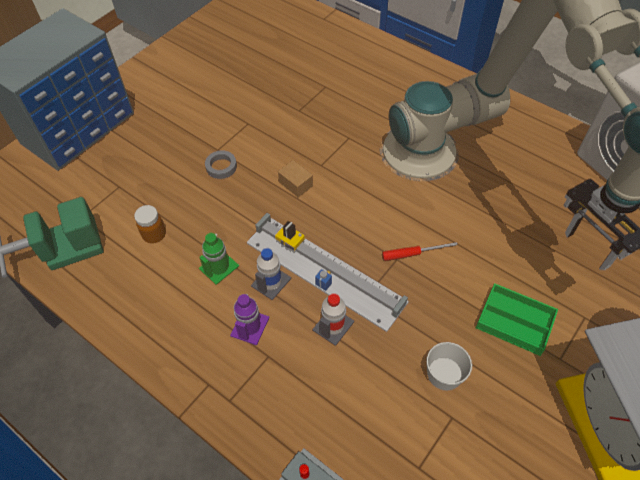

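View pics/top0.png

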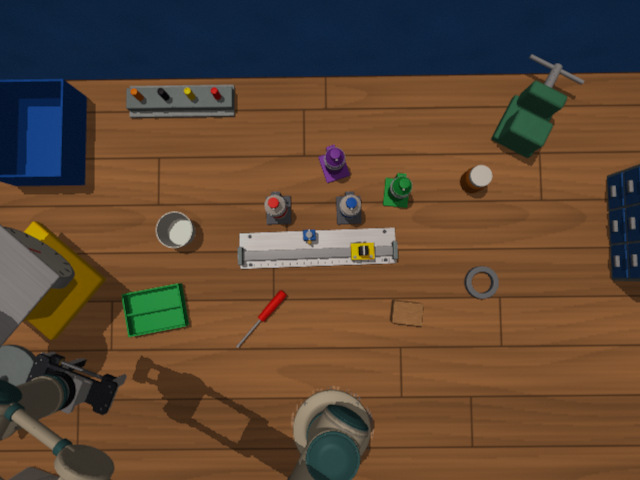

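The scene picture shows the blue-capped can at (268,265), the red one at (333,310), green and purple decoys, and the carriage at (290,237) on the −y side of the clamp at (323,278). The top picture agrees: blue cap at (350,203), carriage at (363,251), clamp at (310,236). The networks put lube at about (0.609, −0.055). Next I'll get the rail's yaw and look with the wrist camera above it.

```bash
cat > h.py <<'E'
from plant import r, gripper_to, inverse_kinematics, vision, models, telemetry
import numpy as np, cv2
from scipy.spatial.transform import Rotation as R
def down(yaw): # jaws (tool x) at angle yaw in world, tool pointing down
    return np.array([0,np.cos(yaw/2),np.sin(yaw/2),0])
def back(uv,z,c):
    q=c["orientation"]; M=R.from_quat([q[1],q[2],q[3],q[0]]).as_matrix()
    uv=np.atleast_2d(uv); d=np.c_[(uv[:,0]-c["cx"])/c["fx"],(uv[:,1]-c["cy"])/c["fy"],np.ones(len(uv))]@M.T
    return c["position"]+d*((z-c["position"][2])/d[:,2])[:,None]
E
python3 - <<'E'
from h import *
im=vision.snapshot("top"); c=vision.get_calibration("top")
m=models.regions_of("rail","top"); print([ (d["score"],d["pixels"].sum()) for d in m])
p=m[0]["pixels"]; v,u=np.nonzero(p); w=back(np.c_[u,v],0.008,c)[:,:2]
rect=cv2.minAreaRect(w.astype(np.float32)); print(rect); print(cv2.boxPoints(rect))
gripper_to(0.0,20)
r.move_to([0.55,-0.03,0.33],down(np.pi/2)); print(telemetry.current_t())
im=vision.snapshot("wrist"); cv2.imwrite("pics/w1.png",im[:,:,::-1]); print(vision.get_calibration("wrist"))
for t in ("rail","carriage","knob","detent","lube_nozzle","ball","notch"):
    print(t,[( [round(float(v),4) for v in d["at"]],round(d["score"],2)) for d in models.mark_of(t,"wrist")])
print(telemetry.current_t(), telemetry.current_ee_pos(), telemetry.current_wrist_force(),telemetry.current_opening())
E
```

```text
[(0.82, np.int64(5517)), (0.37, np.int64(399))]
((0.5000786781311035, 0.03404814004898071), (0.1034727692604065, 0.45272478461265564), 1.1246578693389893)
[[ 0.44390926  0.25935146]
 [ 0.45279524 -0.19328612]
 [ 0.55624807 -0.19125518]
 [ 0.5473621   0.2613824 ]]
4.9
{'fx': 422.39445847673295, 'fy': 422.39445847673295, 'cx': 322.04585252268885, 'cy': 241.64014098844203, 'position': array([ 0.48163539, -0.03067301,  0.48517647]), 'orientation': array([0.08406961, 0.70181911, 0.70225266, 0.08499078])}
rail [([0.4884, 0.0341, -0.0029], 0.85)]
carriage [([0.49, -0.0863, -0.0008], 0.56)]
knob [([0.4873, -0.093, 0.0701], 0.58)]
detent []
lube_nozzle [([0.6104, -0.057, 0.1376], 0.79), ([0.6551, -0.1894, 0.1371], 0.67), ([0.7374, -0.0181, 0.1386], 0.53)]
ball [([0.5141, 0.0558, 0.0404], 0.92)]
notch [([0.5145, -0.0885, 0.0365], 0.58), ([0.4924, -0.0882, -0.0011], 0.44), ([0.5151, 0.0585, 0.0384], 0.23)]
5.3 [ 0.55002031 -0.0297541   0.32997507] [-0.12117404 -0.4712612   0.03776965] 0.0005849730990080371
```

View pics/w1.png

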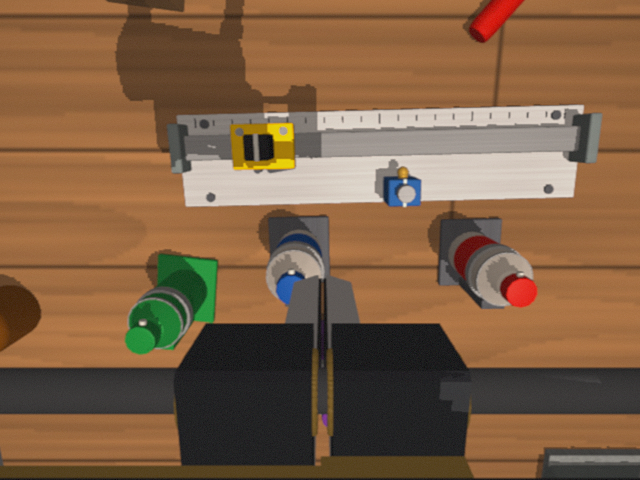

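The wrist picture shows the blue cap at (290,288), partly behind the closed fingers, the red one at (518,290), the carriage knob at (258,147) and the ball at (404,173). The network's blue-cap positions agree within 3 mm at the right height, so I'll press.

Run:
```python
from h import *
c=vision.get_calibration("wrist")
print(back([[404,173]],0.036,c), back([[258,147]],0.088,c), back([[178,118],[583,106]],0.008,c))
q=down(np.pi/2+0.0196)
P=np.array([0.6085,-0.056])
r.move_to([*P,0.19],q); f0=np.array(telemetry.current_wrist_force()); print(telemetry.current_t(),telemetry.current_ee_pos(),f0)
r.move_l([*P,0.169],q,vel=0.06,guard=6)
z=0.166; done=False
while z>0.153:
    hit=r.move_l([*P,z],q,vel=0.02)
    f=np.array(telemetry.current_wrist_force())-f0
    print(z,telemetry.current_ee_pos()[2],f.round(2))
    if f[2]>11: break
    z-=0.0015
r.hold(0.3); print(telemetry.current_ee_pos(),(np.array(telemetry.current_wrist_force())-f0).round(2))
im=vision.snapshot("scene"); cv2.imwrite("pics/press.png",cv2.resize(im[200:380,180:420],(800,600))[:,:,::-1])
print(telemetry.current_t())
```

```text
[[0.51710144 0.05557249 0.036     ]] [[ 0.48936372 -0.08957365  0.088     ]] [[ 0.46020184 -0.1870333   0.008     ]
 [ 0.44774018  0.25086182  0.008     ]]
5.9667 [ 0.60886585 -0.05601016  0.19076029] [-0.24186027  0.05959506  0.04710747]
0.166 0.16597643710116813 [ 0.26 -0.82 -0.44]
0.1645 0.16502950218162238 [-0.06  0.63  2.54]
0.163 0.16338033278034925 [0.47 0.08 4.95]
0.1615 0.16178783983032152 [ 0.23 -0.3   6.33]
0.16 0.16046001725709308 [ 0.13 -1.07  6.48]
0.1585 0.1592520667091993 [-0.76  0.18  7.12]
0.157 0.1591790954875712 [-1.06  0.46 12.53]
[ 0.6089491  -0.05609846  0.15916737] [-2.3  -0.26 13.03]
8.6167
```

View pics/press.png

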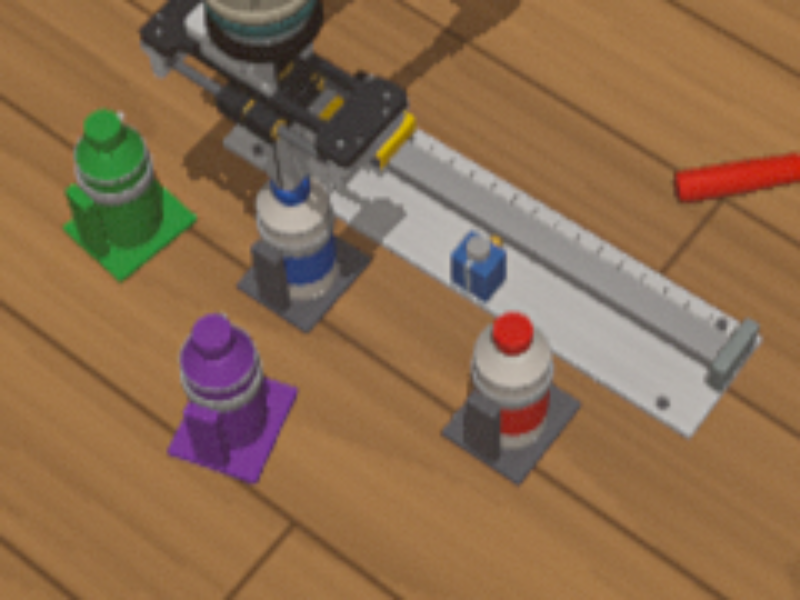

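The picture shows the fingers on the blue cap, which is bottomed: 6 mm of travel, then the force jumped to 13 N. I'll release, check that it springs back and go to the knob.

Run:
```python
from h import *
q=down(np.pi/2+0.022)
r.move_l([0.6085,-0.056,0.20],vel=0.12)
gripper_to(0.064,25)
K=np.array([0.4895,-0.0895])
r.move_to([*K,0.17],q); print(telemetry.current_t())
im=vision.snapshot("wrist"); cv2.imwrite("pics/w2.png",im[:,:,::-1]); c=vision.get_calibration("wrist"); print(c)
for t in ("knob","lube_nozzle","ball"):
    print(t,[( [round(float(v),4) for v in d["at"]],round(d["score"],2)) for d in models.mark_of(t,"wrist")])
im=vision.snapshot("scene"); cv2.imwrite("pics/s2.png",cv2.resize(im[200:380,180:420],(800,600))[:,:,::-1])
for t in ("lube_nozzle",):
    print(t,[( [round(float(v),4) for v in d["at"]],round(d["score"],2)) for d in models.mark_of(t,"scene")])
print(telemetry.current_t(),telemetry.current_ee_pos(),telemetry.current_opening(),telemetry.current_wrist_force())
```

```text
10.775
{'fx': 422.39445847673295, 'fy': 422.39445847673295, 'cx': 322.04585252268885, 'cy': 241.64014098844203, 'position': array([ 0.42230167, -0.09259075,  0.32585663]), 'orientation': array([0.08465482, 0.69437164, 0.7093493 , 0.08663227])}
knob [([0.4849, -0.0934, 0.0705], 0.92), ([0.4908, -0.0876, 0.0014], 0.75)]
lube_nozzle []
ball [([0.5142, 0.0548, 0.0372], 0.77)]
lube_nozzle [([0.6069, -0.0565, 0.1438], 0.7), ([0.7356, -0.0162, 0.1384], 0.6), ([0.6524, -0.1923, 0.1436], 0.55)]
11.075 [ 0.49072992 -0.08945801  0.17012425] 0.06408883032429913 [ 1.33841442 -0.47729021  0.54368124]
```

View pics/w2.png

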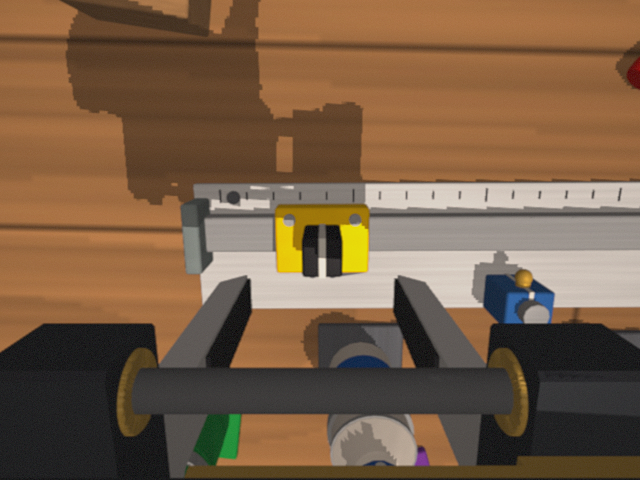

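View pics/s2.png

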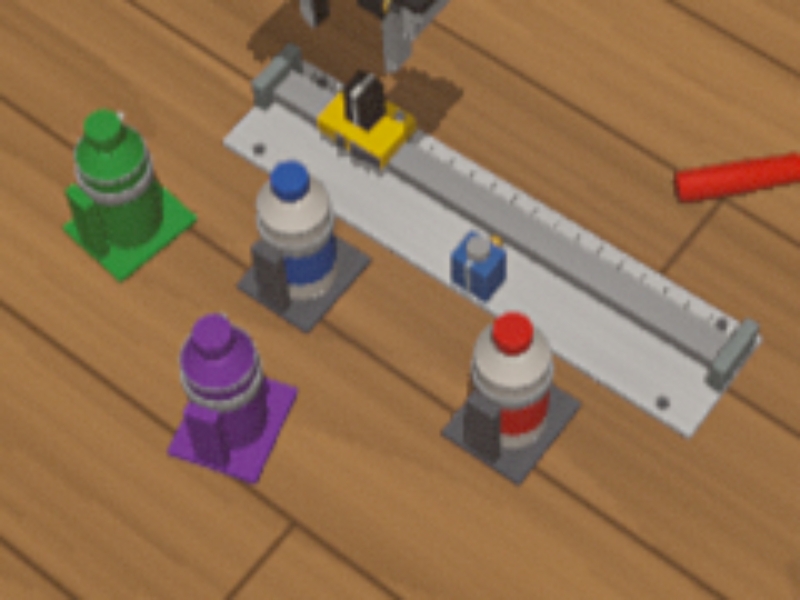

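The wrist picture shows the knob at (322,250), centred between the open fingers, and the rail square to the jaws. The scene picture shows the blue cap back up at (290,180). I'll descend and grip.

Run:
```python
from h import *
q=down(np.pi/2+0.022)
f0=np.array(telemetry.current_wrist_force())
hit=r.move_l([0.489,-0.0895,0.078],q,vel=0.1,guard=8)
print(hit,telemetry.current_ee_pos(),(np.array(telemetry.current_wrist_force())-f0).round(2))
if not hit:
    gripper_to(0.018,25)
    print(telemetry.current_t(),telemetry.current_opening(),telemetry.current_ee_pos(),(np.array(telemetry.current_wrist_force())-f0).round(2))
    # fast slide to well before the ramp (starts ~31 mm before, detent ~0.052)
    d=np.array([-np.sin(.022),np.cos(.022)])
    p=np.array(telemetry.current_ee_pos())[:2]
    t=p+d*(0.005-p[1]); 
    print(r.move_l([*t,0.078],q,vel=0.06,guard=15),telemetry.current_ee_pos(),(np.array(telemetry.current_wrist_force())-f0).round(2),telemetry.current_opening())
    im=vision.snapshot("wrist"); cv2.imwrite("pics/w3.png",im[:,:,::-1])
    print(telemetry.current_t(), f0)
```

```text
False [ 0.48951549 -0.08965466  0.07847791] [-0.85  0.42 -0.07]
12.8417 0.023846696207587934 [ 0.4890037  -0.08956304  0.07808631] [-1.69 -0.02  0.01]
False [0.48668406 0.00513436 0.07805974] [-3.53  1.24  4.94] 0.023852113355005627
14.6167 [ 1.33841442 -0.47729021  0.54368124]
```

View pics/w3.png

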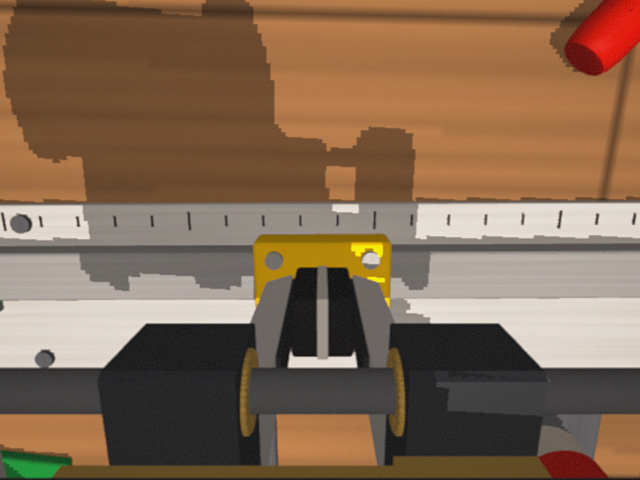

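The knob is held (opening 23.85 mm) and the carriage has moved with it to y≈0.005. From here I go in small steps, reading the force along the rail.

Run:
```python
from h import *
q=down(np.pi/2+0.022); f0=np.array([1.338,-.477,.544])
d=np.array([-np.sin(.022),np.cos(.022)]); p0=np.array([0.48668,0.00513])
def go(y,v):
    t=p0+d*(y-p0[1]); r.move_l([*t,0.078],q,vel=v)
    f=np.mean([telemetry.current_wrist_force() for _ in range(4)],0)-f0
    yy=telemetry.current_ee_pos()[1]; print(round(y,4),round(yy,5),f.round(1),round(telemetry.current_t(),2)); return f[1]
go(0.028,0.05)
y=0.028; dip=False; peak=0
while y<0.061:
    y+=0.002 if y<0.036 else 0.001
    f=go(y,0.015)
    peak=min(peak,f)
    if peak<-3.5 and f>-0.5: dip=True
    if (dip and f<-5) or f<-9: break
print(dip,telemetry.current_opening())
```

```text
0.028 0.02812 [-3.4  0.2  4.7] 15.22
0.03 0.02929 [-4.1 -2.2  5.7] 15.51
0.032 0.03109 [-3.8 -3.1  4.8] 15.79
0.034 0.03312 [-3.2 -3.1  4.8] 16.07
0.036 0.03505 [-3.5 -4.   4.7] 16.36
0.037 0.03593 [-3.9 -3.8  4.7] 16.61
0.038 0.03686 [-4.6 -3.8  5. ] 16.86
0.039 0.03776 [-3.5 -4.   5.1] 17.11
0.04 0.03891 [-4.8 -4.2  4.9] 17.36
0.041 0.03986 [-4.4 -4.6  4.4] 17.61
0.042 0.04083 [-3.7 -4.   4.8] 17.86
0.043 0.04179 [-4.  -4.2  4. ] 18.11
0.044 0.04282 [-4.3 -3.4  5. ] 18.36
0.045 0.04379 [-4.3 -3.7  5.3] 18.61
0.046 0.04468 [-4.4 -4.9  3.6] 18.86
0.047 0.04578 [-4.  -4.6  4.3] 19.11
0.048 0.04692 [-3.7 -3.   4.9] 19.36
0.049 0.04836 [-4.1 -1.5  5.1] 19.61
0.05 0.04953 [-3.5 -1.7  5.1] 19.86
0.051 0.0509 [-4.2 -0.5  4.6] 20.11
0.052 0.05203 [-4.6  0.5  5.3] 20.36
0.053 0.05331 [-4.4  0.4  5.6] 20.61
0.054 0.05431 [-3.4  1.7  4.9] 20.86
0.055 0.05464 [-4.3 -2.7  3.7] 21.11
0.056 0.05494 [-4.2 -4.   4. ] 21.36
0.057 0.05517 [-5.8 -6.6  4.8] 21.61
True 0.024052709909139887
```

The force shows the ramp (−4.9 N), then the drop-in at about 0.049–0.054 where the ball pulled (+1.7 N), then firm resistance from 0.0546 on. I'll relieve the push so the ball centres the carriage, then check.

Run:
```python
from h import *
q=down(np.pi/2+0.022); f0=np.array([1.338,-.477,.544])
d=np.array([-np.sin(.022),np.cos(.022)]); p0=np.array([0.48668,0.00513])
def rd(l):
    f=np.mean([telemetry.current_wrist_force() for _ in range(6)],0)-f0
    print(l,np.round(telemetry.current_ee_pos(),5),f.round(1),round(telemetry.current_t(),2),round(telemetry.current_opening(),5))
for y in (0.0562,0.0554,0.0548,0.0545):
    t=p0+d*(y-p0[1]); r.move_l([*t,0.078],q,vel=0.01); r.hold(0.2); rd(y)
im=vision.snapshot("wrist"); cv2.imwrite("pics/w4.png",im[:,:,::-1])
for t in ("ball","notch","carriage","detent"):
    print(t,[( [round(float(v),4) for v in e["at"]],round(e["score"],2)) for e in models.mark_of(t,"wrist")])
im=vision.snapshot("scene"); cv2.imwrite("pics/s4.png",cv2.resize(im[200:340,240:427],(800,600))[:,:,::-1])
for t in ("notch","carriage","detent","knob"):
    print(t,[( [round(float(v),4) for v in e["at"]],round(e["score"],2)) for e in models.mark_of(t,"scene")])
rd("end")
```

```text
0.0562 [0.48539 0.055   0.07807] [-3.7 -4.4  3.9] 22.06 0.02404
0.0554 [0.48537 0.05481 0.07804] [-4.3 -1.7  4.8] 22.51 0.02343
0.0548 [0.48537 0.05467 0.07806] [-4.2  0.4  5.8] 22.96 0.02373
0.0545 [0.48539 0.0546  0.07806] [-4.4 -0.1  5.3] 23.41 0.0241
ball []
notch []
carriage [([0.486, 0.0555, 0.0027], 0.78)]
detent []
notch [([0.5101, 0.0554, 0.0368], 0.95), ([0.5151, 0.0577, 0.0365], 0.7)]
carriage [([0.4853, 0.0519, 0.0013], 0.86)]
detent [([0.4845, 0.0519, -0.0009], 0.74), ([0.553, 0.4159, -0.0017], 0.44)]
knob [([0.4875, 0.0513, 0.0767], 0.79)]
end [0.48536 0.05463 0.07803] [-4.4  0.2  5.4] 23.91 0.02404
```

View pics/w4.png

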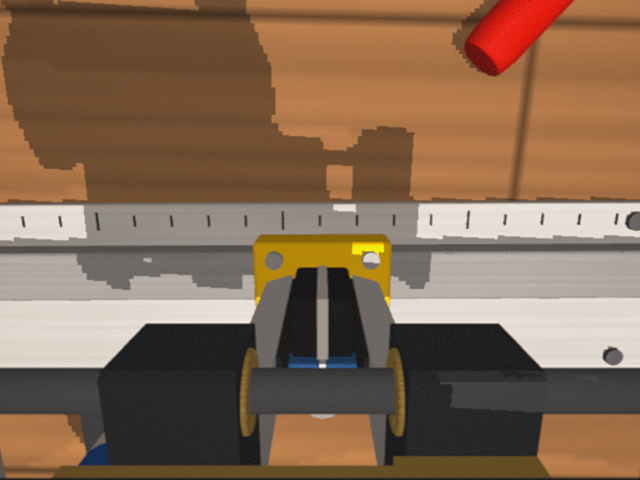

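View pics/s4.png

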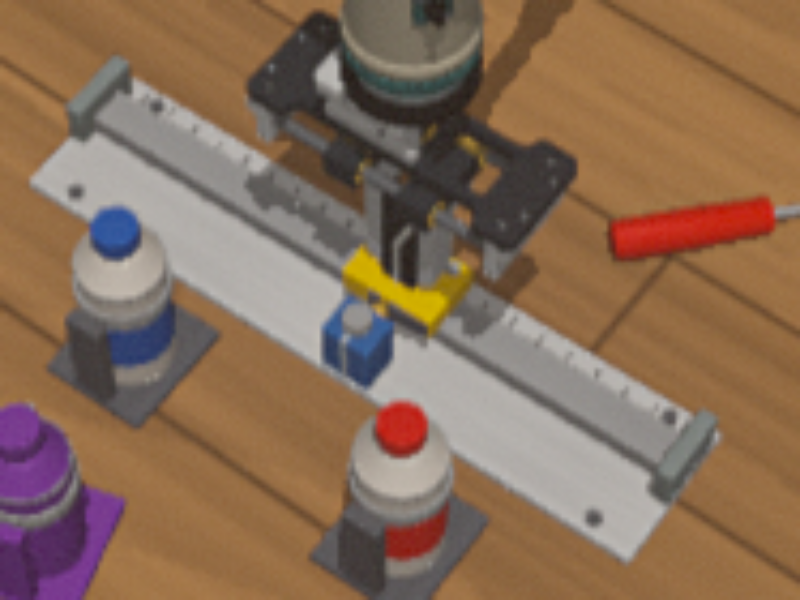

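The wrist picture shows the knob's white stripe (322,310) in line with the clamp's white line (322,365). The scene picture shows the carriage at the blue clamp, both caps up and nothing else disturbed. The push along the rail is about 0 N, so I'll hand in.

Run:
```python
from h import *
print(telemetry.current_ee_pos(),telemetry.current_opening(),np.abs(telemetry.current_dq()).max(),telemetry.current_t())
r.sign_off()
```

```text
[0.48536433 0.05462835 0.07802778] 0.02404473360853464 0.001622818518053693 23.9083
the job is handed in; nothing more can be done
```

I pressed the blue cap fully down and let it spring back, then slid the carriage into the detent and handed in at 23.9 s with the knob still held.

- **Cap:** it travelled about 6 mm, and the force then jumped to 13 N at the stop. A later picture showed the blue cap back up. The red-capped can and the other things I could see in the pictures looked undisturbed.
- **Carriage:** on the way in I felt the ramp (about 5 N), the ball dropping in and pulling the carriage, then firm resistance. I backed off until the push along the rail was about 0 N. It was standing still, with the knob's stripe in line with the clamp's white line.
- **Disagreements:** the networks' positions for the ball and clamp spread from y = 0.050 to 0.059. I therefore relied on the force and the picture for the final position, y = 0.0546. A steady side load of about 4 N across and 5 N up on the tool remained from the slide, well under the limits.

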